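# Shut the lid of the drill-bit tin on the plywood board

### The arm

A 6-joint arm with a two-finger parallel gripper is mounted at the origin on the work surface; the furniture and walls round the work are solid. World frame = base frame: x ahead of the robot, y to its left, z up, the work surface at z = 0. Lengths are in m, angles in rad, forces in N, time in s.
With the tool pointing down it reaches from about 0.325 to 0.85 m from the base axis. Payload 15.5 kg.
Tool frame: the origin (TCP) lies midway between the tips of the shut fingers; the grasp point (between the pads) lies 19 mm behind it (robot.tcp_to_grasp is the distance from the TCP to the grasp point, in m); z points along the fingers, y is the line along which they close (so a half turn about z gives the same grasp; the last joint's range is limited). The gripper opens to 91 mm and grips with 3 to 60 N. Pads are 32 mm wide; open, the fingers measure 118 mm over their backs; the gripper's body (76 mm by 178 mm) begins 60 mm behind the grasp point.
Start: joints at [-1.256, 0.494, 1.345, -0, 1.302, -0.096], TCP at [0.249, -0.573, 0.19] pointing down, gripper open.
Joint ranges: [-2.91, 2.91], [-0.82, 2.16], [0.22, 2.67], [-1.22, 4.37], [0.12, 2.79], [-3.08, 3.08]. Speed limits (rad/s): [1.89, 1.89, 2.57, 3.01, 3.01, 3.01].

### API

Orientations are given as a 3x3 rotation matrix whose columns are the frame's x, y, z axes.
In Python, from rig import robot gives the robot as it stands.
- The arm moves only by the tool carry_out, never from a script. Its argument "increments" is a list of rows, each a list of 7 numbers: the shift along the tool's x, y, z in m, then the turn, a rotation vector about the tool's x, y, z in rad, then the finger opening in m, from 0 to 0.0912. A call has 1 to 20 rows; each row is the pose to reach, as a shift and turn from the pose commanded when the call began, along the tool's axes at that moment; what a row does not reach only later rows make up. A row lasts 1/8 s, in which the tool goes at most 62.5 mm and 10.7 degrees, less where a joint would pass 70% of its speed; a pose out of reach is approached as far as the arm can. A call with a gripper value outside its range is refused whole. The fingers move at their own pace and stop on an object; "newtons" is the grip in N (left out, the last holds). Time passes only in rows, so rows that repeat a pose let the fingers close. It gives the time, the measured TCP pose, the force, the opening and the grip force at its end, in the units of the state.
- robot.state(): the state, without advancing time (a new reading comes with each control period).
- robot.read_camera(name): name is "side" or "top"; returns the picture (384x512x3 uint8, blue, green, red); there is no depth.
- robot.get_calibration(name): a dict with "intrinsics" (3x3 intrinsics, pixels), "R" (3x3) and "t" (3): a world point X has camera coordinates R X + t. Camera axes: x right, y down, z forward; pixel columns grow to the right and rows downward; lengths in m; the calibration is good to about 2 mm. A picture is of the moment at which its call begins. get_calibration takes no time and is no camera call.
- robot.job_done(): hands the job in; it is judged then, once.
The state is a dict: "time": time; "joint_positions": joint angles; "dq": joint speeds; "effort": joint torques, N m; "tool_pos": TCP position; "eef_rot": TCP orientation; "force": force on the tool from outside, world axes, zero at the start; "torque": the same for the moment, N m; "finger_gap": finger opening in m; "finger_force": force on a finger pad.
Only numpy, scipy, OpenCV 4.12 (cv2) and the standard library are available. Lean on these libraries where they do the work, as an engineer would, in place of code of your own. Each camera call takes 0.05 s, during which the arm holds its last target. There are 200 camera calls.

### The job

Two alike tins of drill bits have been left with their lids half open. With the fingertips held together, gently push on the middle of the lid of the tin that lies on the plywood board until it is fully shut, then withdraw. Do not grip, lift or shift anything, and leave the other tin (it stays open) and everything else on the bench untouched.

Things in the scene. Friction and masses are not known exactly. Their poses are not given: they have to be found in the camera images.
- board_tin: The tin to shut: flat hinged tin of drill bits, 101 mm deep (x), 163 wide (y), 28 high when shut. Origin: centre of its underside, z up; hinge line along y at x = +48, z = 26 mm; the lid's free front edge at x = -51 mm. Loose on the plywood board (0.16 kg), front roughly towards the robot. Its twin stands on the bare bench.
- board_tin_lid (a joint): Angle of that tin's lid, rad: 0 = shut, grows as the front edge rises; starts at 0.55 to 0.85. The hinge is stiff (about 0.05 N m): the lid stays where it is left; 1 to 4 N moves it. Pressing straight down on its outer face 35 to 45 mm in front of the hinge line shuts it; pressing on the edge of a wide open lid jams it against the hinge.
- board_tin_lid_top (a point): Middle of the lid's outer face, 50 mm from the hinge line; moves with the lid. x points from the front edge to the hinge, z out of the lid. With the lid shut it lies right above the tin's origin, 28 mm above the underside.
- board: Plywood board 235x360 mm, 6 thick, loose on the bench. Origin: centre of its underside.
- bench_tin: Must be left alone, stays open: the other flat hinged tin of drill bits, 101 mm deep (x), 163 wide (y), 28 high when shut. Origin: centre of its underside, z up; hinge line along y at x = +48, z = 26 mm; the lid's free front edge at x = -51 mm. It stands on the bare bench.
- bench_tin_lid (a joint): Lid angle of the tin on the bare bench, rad, 0 = shut; starts at 0.55 to 0.85, stays where it is.
- sanding_block: Bystander: cork sanding block behind the other tin, 62x112 mm, 32 high. Origin: centre of its underside.
- tape_measure: Bystander: tape measure standing on its edge, 95x34 mm, 64 high. Origin: centre of its underside.
- tape_rolls: Bystander: stack of rubber tape rolls, 70 mm across, 67 high. Origin: centre of its underside.
- spray_can: Bystander: spray can, 69 mm across, 225 high. Origin: centre of its underside.
- glue_bottle: Bystander: glue bottle, 58 mm across, 181 high. Origin: centre of its underside.
- pencil: Bystander: pencil lying on the board behind the tin, 117 mm long, 7 thick. Origin: centre of its underside.
- screwdriver: Bystander: screwdriver lying close behind the other tin, 190 mm long, 24 high. Origin: centre of its underside.
Mind the look-alikes: they are no part of the job. What is shaped like the board_tin but purple is not meant.

How it is judged:
By the outcome, as a careful person would: the job done as asked, in the order asked, and still so for the second after the job is handed in, with the robot touching nothing.
It also fails if it takes over 29 s, if anything falls off the work surface, if the arm or the gripper's body presses on something with over 40 N, if the wrist force passes 120 N, or if a joint passes its speed limit or range.

## Working session

There is one attempt and no reset: what is moved stays moved. The work goes in short steps, Python scripts to look and compute and a tool call to move; the robot and the scene stay as the last step left them, time stands still between calls to the robot, and variables do not carry over. Pictures are saved under pics/ and viewed, at most 10 in all, crops included, and the job is handed in when it is done.

Besides the shell and the picture viewer there is one more tool, called after ">>>" by a JSON object that holds its "fn" and its "kwargs", one argument or row to a line. carry_out: Moves the arm, as the interface text tells. Its arguments: {"type":"object","properties":{"increments":{"type":"array"},"newtons":{"type":"number"}},"required":["increments"]}

```bash
mkdir -p pics
python3 - <<'E'
from rig import robot
import cv2
for n in("top","side"):
    cv2.imwrite(f"pics/{n}0.png",robot.read_camera(n)); c=robot.get_calibration(n); print(n,c)
s=robot.state();print(s["time"],s["tool_pos"],s["eef_rot"])
E
```

```text
top {'intrinsics': array([[361.04721486,   0.        , 256.22889085],
       [  0.        , 361.04721486, 190.3861384 ],
       [  0.        ,   0.        ,   1.        ]]), 'R': array([[-0.01804769, -0.99983008,  0.0037548 ],
       [-0.99536884,  0.01761227, -0.09450229],
       [ 0.0944201 , -0.00544296, -0.99551756]]), 't': array([-0.02192829,  0.51921122,  0.86915379])}
side {'intrinsics': array([[497.62268652,   0.        , 256.85102474],
       [  0.        , 497.62268652, 195.80514389],
       [  0.        ,   0.        ,   1.        ]]), 'R': array([[-0.97705959, -0.21295018, -0.00260201],
       [-0.13731274,  0.63926446, -0.75662815],
       [ 0.16278748, -0.73891351, -0.65384025]]), 't': array([0.53482443, 0.1153496 , 1.26031307])}
0.1 [ 0.24889191 -0.57289842  0.18989132] [[ 9.17195565e-01  3.98437170e-01 -3.42216392e-04]
 [ 3.98437301e-01 -9.17194946e-01  1.07156470e-03]
 [ 1.13072062e-04 -1.11918617e-03 -9.99999367e-01]]
```

View pics/top0.png

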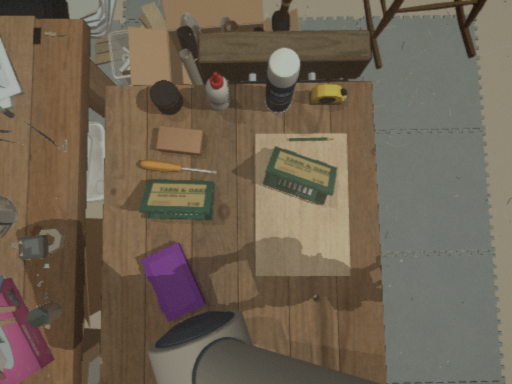

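View pics/side0.png

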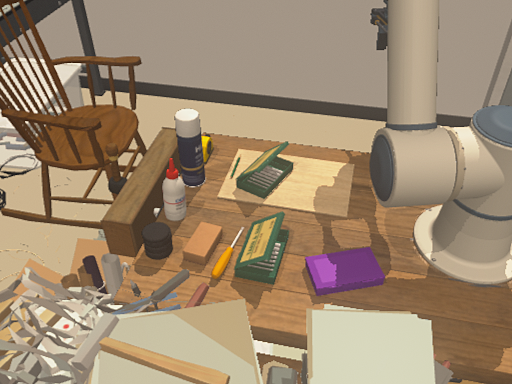

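The top view shows the green tin on the board at about (300,175), with its hinge at the upper side (about (306,155)) and its front towards the robot. I'll enlarge it in both views.

Run:
```python
import cv2,numpy as np
a=cv2.imread("pics/top0.png")[135:215,250:350]; b=cv2.imread("pics/side0.png")[135:205,225:305]
a=cv2.resize(a,None,fx=5,fy=5,interpolation=cv2.INTER_CUBIC);b=cv2.resize(b,None,fx=5,fy=5,interpolation=cv2.INTER_CUBIC)
c=np.zeros((760,500,3),np.uint8)
c=np.zeros((400,900,3),np.uint8);c[:400,:500]=a;c[:350,500:900]=b
cv2.imwrite("pics/crop.png",c[:, :][:, :900] if 0 else cv2.resize(c,(800,356)))
```

```text
(no output)
```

View pics/crop.png

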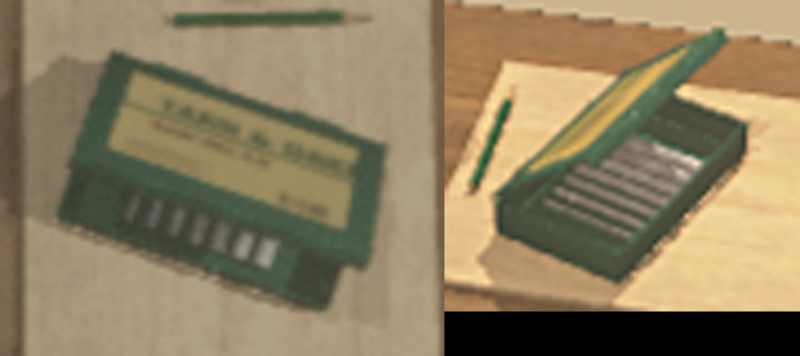

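The crop shows the lid's hinge corners at (112,52) and (385,148), its front corners at (72,165) and (362,265), and the base's front bottom corners at (60,222) and (328,310). I'll cast rays through these.

```bash
cat > h.py <<'E'
import numpy as np
from rig import robot
def ray(n,p):
    c=robot.get_calibration(n);R,t=c["R"],c["t"]
    d=R.T@np.linalg.solve(c["intrinsics"],[p[0],p[1],1]);return -R.T@t,d
def onz(n,p,z):
    o,d=ray(n,p);return o+d*(z-o[2])/d[2]
def pix(n,X):
    c=robot.get_calibration(n);q=c["intrinsics"]@(c["R"]@X+c["t"]);return q[:2]/q[2]
E
python3 - <<'E'
from h import *
from scipy.optimize import brentq
f=lambda u,v:(u/4.444+250,v/4.444+135)
HL,HR=[onz("top",f(*p),.034) for p in((112,52),(385,148))]
BL,BR=[onz("top",f(*p),.006) for p in((60,222),(328,310))]
print(HL,HR,BL,BR,np.linalg.norm(HL-HR),np.linalg.norm(BL-BR))
y=(HL-HR)+(BL-BR);y[2]=0;y/=np.linalg.norm(y);x=np.array([y[1],-y[0],0])
print("yaw",np.arctan2(x[1],x[0]),"depth",((HL+HR)-(BL+BR))@x/2)
C=(HL+HR+BL+BR)/4;C[2]=.006;print("centre",C)
H=C+x*.048+[0,0,.026]
for p,s in(((72,165),1),((362,265),-1)):
    g=lambda z:np.hypot((onz("top",f(*p),z)-H)@x,z-H[2])-.099
    for z in np.linspace(.05,.12,8):
        P=onz("top",f(*p),z);print(z,g(z),(P-H)@x,(P-H)@y)
for th in(.5,.6,.7,.8,.9):
    F=H-x*.099*np.cos(th)+np.array([0,0,.099*np.sin(th)+.002]);
    print(th,[((pix("top",F+s*y*.0815)-[250,135])*4.444).round() for s in(1,-1)],[((pix("side",F+s*y*.0815)-[225,135])*4.444+[444,0]).round() for s in(1,-1)])
s=robot.state();R=s["eef_rot"]
E
```

```text
[ 0.62575444 -0.08013226  0.034     ] [ 0.56902884 -0.23037545  0.034     ] [ 0.53398442 -0.04995926  0.006     ] [ 0.48112509 -0.20089526  0.006     ] 0.1605951697504669 0.15992430380388398
yaw -0.34896225270162234 depth 0.09462063331129385
centre [ 0.5524732  -0.14034056  0.006     ]
0.05 -0.027137878383501 -0.06957129094119566 0.08194076195401215
0.06 -0.022625380286622657 -0.07105689647291816 0.0817649161086292
0.07 -0.017107298267224735 -0.07254250200464066 0.08158907026324626
0.08 -0.010772109254412368 -0.07402810753636316 0.08141322441786332
0.09 -0.0037827701446361828 -0.07551371306808577 0.08123737857248033
0.09999999999999999 0.0037272849092916394 -0.07699931859980827 0.08106153272709739
0.10999999999999999 0.011652082293701793 -0.07848492413153088 0.0808856868817144
0.12 0.019908728084280194 -0.07997052966325338 0.08070984103633146
0.05 -0.026530382495115606 -0.07019861438307916 -0.08402918061677425
0.06 -0.022048151588867318 -0.07167696264414351 -0.08228498216932928
0.07 -0.01656396714034787 -0.07315531090520801 -0.08054078372188424
0.08 -0.010263406192555904 -0.07463365916627247 -0.07879658527443925
0.09 -0.003307588207742476 -0.0761120074273369 -0.07705238682699424
0.09999999999999999 0.004171039036410931 -0.07759035568840131 -0.07530818837954924
0.10999999999999999 0.01206691651544245 -0.07906870394946579 -0.07356398993210425
0.12 0.02029722385624015 -0.08054705221053018 -0.07181979148465924
0.5 [array([ 64., 188.]), array([360., 289.])] [array([609., 182.]), array([741.,  49.])]
0.6 [array([ 68., 176.]), array([367., 278.])] [array([602., 168.]), array([735.,  36.])]
0.7 [array([ 72., 163.]), array([374., 266.])] [array([593., 154.]), array([727.,  23.])]
0.8 [array([ 77., 149.]), array([381., 252.])] [array([584., 141.]), array([719.,  11.])]
0.9 [array([ 82., 133.]), array([388., 237.])] [array([573., 129.]), array([709.,  -1.])]
```

>>> {"fn": "carry_out", "kwargs": {
  "increments": [
    [0.038,-0.022,0,0,0,-0.07,0],
    [0.077,-0.044,0,0,0,-0.135,0],
    [0.115,-0.067,0,0,0,-0.2,0],
    [0.153,-0.089,0,0,0,-0.27,0],
    [0.192,-0.111,0,0,0,-0.34,0],
    [0.23,-0.134,0,0,0,-0.405,0],
    [0.268,-0.156,0,0,0,-0.475,0],
    [0.307,-0.178,0,0,0,-0.54,0],
    [0.345,-0.2,0,0,0,-0.61,0],
    [0.383,-0.222,0,0,0,-0.675,0],
    [0.422,-0.245,0.01,0,0,-0.745,0],
    [0.46,-0.267,0.03,0,0,-0.811,0],
    [0.46,-0.267,0.04,0,0,-0.811,0],
    [0.46,-0.267,0.05,0,0,-0.811,0],
    [0.46,-0.267,0.05,0,0,-0.811,0],
    [0.46,-0.267,0.05,0,0,-0.811,0]
  ],
  "newtons": 10
}}

```text
time: 2.1
tool_pos: [0.5644, -0.1459, 0.1409]
eef_rot: [[0.344, 0.939, 0.0], [0.939, -0.344, -0.0], [-0.0, 0.001, -1.0]]
force: [0.5, -0.9, 0.0]
finger_gap: 0.0007
finger_force: 0.0
```

Run:
```python
from h import *
import cv2
s=robot.state();print(s["time"],s["tool_pos"],s["eef_rot"].round(4),s["force"],s["finger_gap"])
a=robot.read_camera("side");b=robot.read_camera("top")
print(pix("side",s["tool_pos"]),pix("top",s["tool_pos"]))
c=np.hstack([cv2.resize(i,(400,400),interpolation=cv2.INTER_CUBIC) for i in(a[90:210,205:325],b[95:215,230:350])])
cv2.imwrite("pics/c1.png",c)
```

```text
2.1 [ 0.56441473 -0.14590738  0.1408713 ] [[ 3.441e-01  9.389e-01  5.000e-04]
 [ 9.389e-01 -3.441e-01 -2.000e-04]
 [-0.000e+00  5.000e-04 -1.000e+00]] [ 0.49548235 -0.90206739  0.0067205 ] 0.0007037499732082658
[261.96660975 136.86727554] [308.93202202 163.42424922]
```

View pics/c1.png

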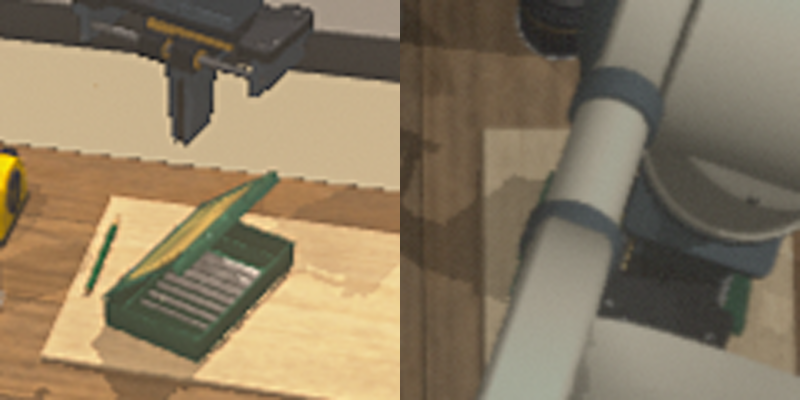

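The side view shows the closed fingertips at crop (185,143), above the lid between its hinge and front edge. The lid is still open and nothing is in the way, so I'll lower slowly.

>>> {"fn": "carry_out", "kwargs": {
  "increments": [
    [0,0,0.02,0,0,0,0],
    [0,0,0.04,0,0,0,0],
    [0,0,0.055,0,0,0,0],
    [0,0,0.06,0,0,0,0],
    [0,0,0.063,0,0,0,0],
    [0,0,0.066,0,0,0,0],
    [0,0,0.069,0,0,0,0],
    [0,0,0.072,0,0,0,0],
    [0,0,0.075,0,0,0,0],
    [0,0,0.075,0,0,0,0]
  ]
}}

```text
time: 3.45
tool_pos: [0.5644, -0.145, 0.0652]
eef_rot: [[0.343, 0.939, -0.0], [0.939, -0.343, 0.0], [0.0, -0.0, -1.0]]
force: [-1.6, -0.1, -0.3]
finger_gap: 0.0002
finger_force: 0.0
```

>>> {"fn": "carry_out", "kwargs": {
  "increments": [
    [0,0,0.003,0,0,0,0],
    [0,0,0.006,0,0,0,0],
    [0,0,0.009,0,0,0,0],
    [0,0,0.012,0,0,0,0],
    [0,0,0.015,0,0,0,0]
  ]
}}

```text
time: 4.08
tool_pos: [0.5645, -0.1451, 0.0502]
eef_rot: [[0.343, 0.939, -0.0], [0.939, -0.343, -0.0], [-0.0, -0.0, -1.0]]
force: [-0.2, 0.6, -0.4]
finger_gap: 0.0004
finger_force: 0.0
```

Run:
```python
from h import *
import cv2
a=robot.read_camera("side")
cv2.imwrite("pics/c2.png",cv2.resize(a[110:200,210:310],(600,540),interpolation=cv2.INTER_CUBIC))
```

```text
(no output)
```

View pics/c2.png

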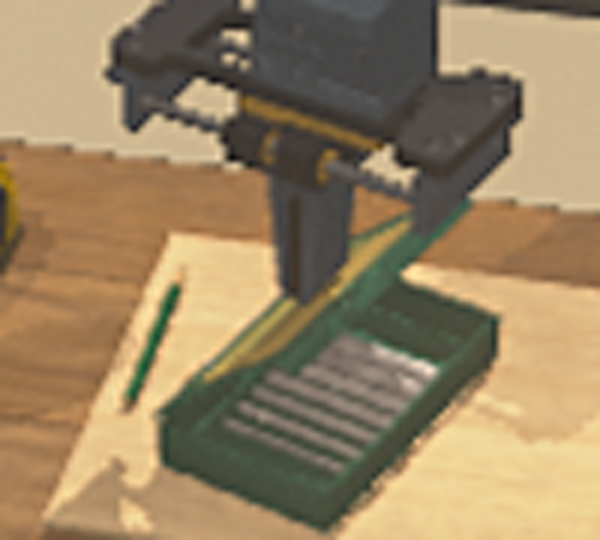

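The fingertip is at crop (305,303), at or just above the lid, whose front edge at (470,203) has hardly moved. My hinge estimate may be off, so I'll triangulate it.

Run:
```python
from h import *
def tri(a,b):
    (o1,d1),(o2,d2)=ray("top",a),ray("side",b)
    k=np.linalg.lstsq(np.c_[d1,-d2],o2-o1,rcond=None)[0];p,q=o1+k[0]*d1,o2+k[1]*d2
    return (p+q)/2,np.linalg.norm(p-q)
print("hinge near",tri((275.2,146.7),(237.6,178.9)))
print("front far",tri((331.5,194.6),(288.2,142.2)))
print("base front near",tri((263.5,185),(625/4.444-444/4.444+225,283/4.444+135)))
s=robot.state();print(((pix("side",s["tool_pos"])-[210,110])*6),s["tool_pos"],s["force"])
x=np.array([.94,-.342,0])
for th in(.2,.4,.6,.7):
  for d in(.02,.03,.04):pass
C=np.array([.5525,-.1403,.006]);y=np.array([.342,.94,0])
for X in(C+x*.05+y*.0815,C+x*.05+y*.0815+[0,0,.028],C+x*.05-y*.0815+[0,0,.028],C-x*.05+y*.0815,C-x*.05-y*.0815+[0,0,.026],C+x*.013+[0,0,.044]):print(((pix("side",X)-[210,110])*6).round())
```

```text
hinge near (array([ 0.62278744, -0.08026912,  0.03519242]), np.float64(0.005321359529667165))
front far (array([ 0.49924657, -0.20229619,  0.09445097]), np.float64(0.00035924545888606636))
base front near (array([ 0.53363609, -0.05009152,  0.00284337]), np.float64(0.001158146125860969))
[310.82684243 321.15875125] [ 0.56432001 -0.14501855  0.04983089] [-0.57020432  0.15012538 -1.23259549]
[153. 458.]
[151. 412.]
[333. 240.]
[332. 532.]
[507. 307.]
[310. 321.]
```

The tin's position agrees in both views, but the fingertips appear about 10 mm higher than the reported TCP. I'll keep lowering, watching the force.

>>> {"fn": "carry_out", "kwargs": {
  "increments": [
    [0,0,0.002,0,0,0,0],
    [0,0,0.004,0,0,0,0],
    [0,0,0.006,0,0,0,0],
    [0,0,0.008,0,0,0,0]
  ]
}}

```text
time: 4.62
tool_pos: [0.5646, -0.1451, 0.0423]
eef_rot: [[0.343, 0.939, 0.0], [0.939, -0.343, -0.0], [0.0, 0.0, -1.0]]
force: [-0.7, 0.6, 0.5]
finger_gap: 0.0003
finger_force: 0.4
```

Run:
```python
from h import *
import cv2
a=robot.read_camera("side")
cv2.imwrite("pics/c3.png",cv2.resize(a[110:200,210:310],(600,540),interpolation=cv2.INTER_CUBIC))
s=robot.state();print(s["force"],s["tool_pos"])
```

```text
[-0.76579164  0.85024017 -0.0207826 ] [ 0.56442594 -0.14503947  0.04207631]
```

View pics/c3.png

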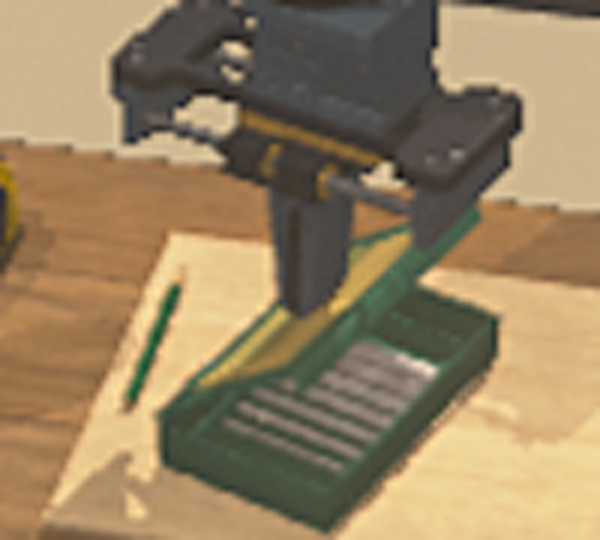

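The lid is going down: its front edge went from row 203 to 213 in the crop, and the base corners at (165,415) and (325,530) haven't moved. Continuing.

>>> {"fn": "carry_out", "kwargs": {
  "increments": [
    [0,0,0.002,0,0,0,0],
    [0,0,0.004,0,0,0,0],
    [0,0,0.006,0,0,0,0],
    [0,0,0.008,0,0,0,0],
    [0,0,0.008,0,0,0,0]
  ]
}}

```text
time: 5.3
tool_pos: [0.5644, -0.145, 0.0342]
eef_rot: [[0.343, 0.939, -0.0], [0.939, -0.343, 0.0], [0.0, -0.0, -1.0]]
force: [-0.8, 0.5, 0.2]
finger_gap: 0.0007
finger_force: 0.0
```

Run:
```python
from h import *
import cv2
a=robot.read_camera("side")
cv2.imwrite("pics/c4.png",cv2.resize(a[110:200,210:310],(600,540),interpolation=cv2.INTER_CUBIC))
s=robot.state();print(s["force"],s["torque"],s["tool_pos"])
```

```text
[0.2218702  0.80115666 0.72427538] [-0.0261774  -0.02315439 -0.00847889] [ 0.56446397 -0.14503509  0.03429514]
```

View pics/c4.png

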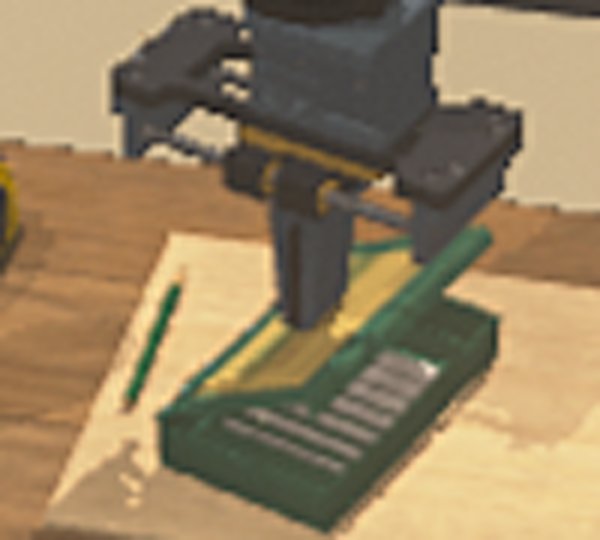

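The lid is about half closed (front corner at (490,235) in the crop) and the forces are under 1 N. The real fingertips are about 10 mm above the nominal TCP, so I'll keep going.

>>> {"fn": "carry_out", "kwargs": {
  "increments": [
    [0,0,0.002,0,0,0,0],
    [0,0,0.004,0,0,0,0],
    [0,0,0.006,0,0,0,0],
    [0,0,0.007,0,0,0,0],
    [0,0,0.007,0,0,0,0]
  ]
}}

```text
time: 5.98
tool_pos: [0.5645, -0.1451, 0.0273]
eef_rot: [[0.343, 0.939, -0.0], [0.939, -0.343, 0.0], [0.0, -0.0, -1.0]]
force: [0.2, -0.8, 0.3]
finger_gap: 0.0001
finger_force: 0.0
```

Run:
```python
from h import *
import cv2
a=robot.read_camera("side")
cv2.imwrite("pics/c5.png",cv2.resize(a[110:200,210:310],(600,540),interpolation=cv2.INTER_CUBIC))
s=robot.state();print(s["force"],s["torque"],s["tool_pos"])
```

```text
[0.43624161 0.55024716 0.317271  ] [-0.03289262 -0.06465759  0.01687031] [ 0.56452232 -0.14508348  0.02735469]
```

View pics/c5.png

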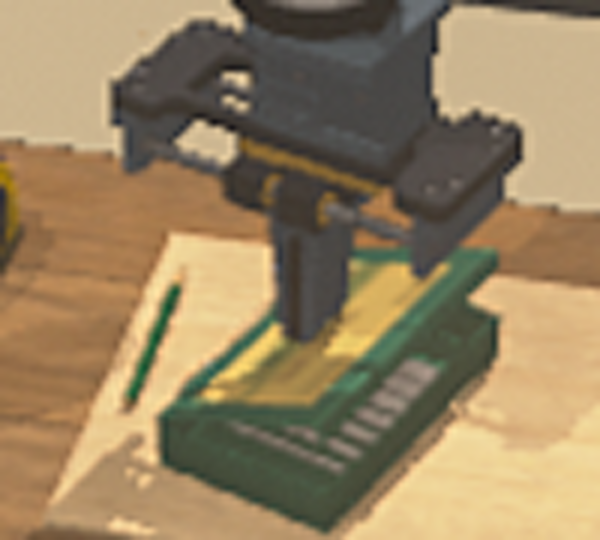

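The front corner is now at (497,255) in the crop and should end up near row 303, so about 10 mm of finger travel is left.

>>> {"fn": "carry_out", "kwargs": {
  "increments": [
    [0,0,0.002,0,0,0,0],
    [0,0,0.004,0,0,0,0],
    [0,0,0.006,0,0,0,0],
    [0,0,0.007,0,0,0,0],
    [0,0,0.007,0,0,0,0]
  ]
}}

```text
time: 6.65
tool_pos: [0.5645, -0.1451, 0.0203]
eef_rot: [[0.343, 0.939, -0.0], [0.939, -0.343, 0.0], [0.0, -0.0, -1.0]]
force: [0.3, -1.0, -0.4]
finger_gap: 0.0007
finger_force: 0.0
```

>>> {"fn": "carry_out", "kwargs": {
  "increments": [
    [0,0,0.001,0,0,0,0],
    [0,0,0.001,0,0,0,0]
  ]
}}

```text
time: 6.9
tool_pos: [0.5646, -0.1451, 0.0194]
eef_rot: [[0.343, 0.939, -0.0], [0.939, -0.343, -0.0], [-0.0, -0.0, -1.0]]
force: [-0.0, 0.9, 0.4]
finger_gap: 0.0005
finger_force: 0.0
```

>>> {"fn": "carry_out", "kwargs": {
  "increments": [
    [0,0,0.001,0,0,0,0],
    [0,0,0.001,0,0,0,0]
  ]
}}

```text
time: 7.15
tool_pos: [0.5645, -0.1451, 0.0183]
eef_rot: [[0.343, 0.939, -0.0], [0.939, -0.343, 0.0], [0.0, -0.0, -1.0]]
force: [0.1, -0.8, 0.6]
finger_gap: 0.0002
finger_force: 0.0
```

Run:
```python
from h import *
import cv2
a=robot.read_camera("side")
cv2.imwrite("pics/c6.png",cv2.resize(a[110:200,210:310],(600,540),interpolation=cv2.INTER_CUBIC))
s=robot.state();print(s["force"],s["torque"],s["tool_pos"])
```

```text
[ 0.335837   -0.50101698  0.11500221] [-0.00190566 -0.09387514 -0.01687436] [ 0.56453448 -0.14508405  0.01836772]
```

View pics/c6.png

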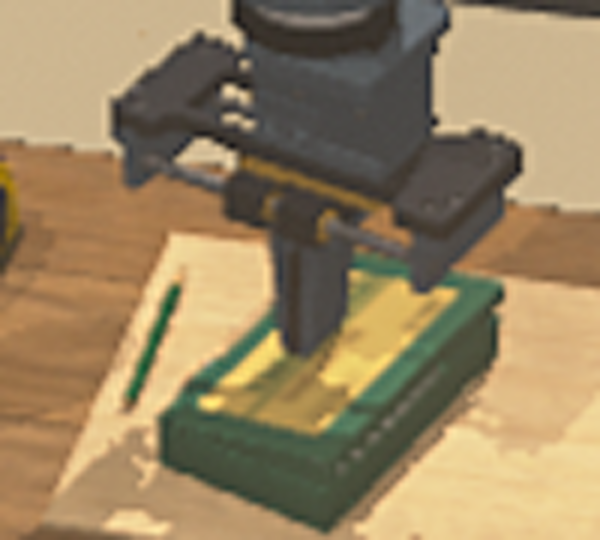

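The lid is nearly shut, with only a thin gap left at the front. I'll take 1 mm steps until the force rises.

>>> {"fn": "carry_out", "kwargs": {
  "increments": [
    [0,0,0.001,0,0,0,0],
    [0,0,0.001,0,0,0,0]
  ]
}}

```text
time: 7.45
tool_pos: [0.5645, -0.1451, 0.0173]
eef_rot: [[0.343, 0.939, -0.0], [0.939, -0.343, 0.0], [0.0, -0.0, -1.0]]
force: [-0.1, 0.5, -1.6]
finger_gap: 0.0007
finger_force: 0.0
```

>>> {"fn": "carry_out", "kwargs": {
  "increments": [
    [0,0,0.001,0,0,0,0],
    [0,0,0.001,0,0,0,0]
  ]
}}

```text
time: 7.7
tool_pos: [0.5645, -0.1451, 0.0164]
eef_rot: [[0.343, 0.939, -0.0], [0.939, -0.343, 0.0], [0.0, -0.0, -1.0]]
force: [-0.5, -0.7, 0.8]
finger_gap: 0.0002
finger_force: 0.0
```

>>> {"fn": "carry_out", "kwargs": {
  "increments": [
    [0,0,0.001,0,0,0,0],
    [0,0,0.001,0,0,0,0]
  ]
}}

```text
time: 7.95
tool_pos: [0.5645, -0.1451, 0.0153]
eef_rot: [[0.343, 0.939, -0.0], [0.939, -0.343, 0.0], [-0.0, -0.0, -1.0]]
force: [0.4, 0.3, 1.0]
finger_gap: 0.0007
finger_force: 0.0
```

>>> {"fn": "carry_out", "kwargs": {
  "increments": [
    [0,0,0.001,0,0,0,0],
    [0,0,0.001,0,0,0,0]
  ]
}}

```text
time: 8.2
tool_pos: [0.5645, -0.1451, 0.0143]
eef_rot: [[0.343, 0.939, -0.0], [0.939, -0.343, 0.0], [-0.0, -0.0, -1.0]]
force: [-0.7, 0.7, -0.8]
finger_gap: 0.0006
finger_force: 0.0
```

>>> {"fn": "carry_out", "kwargs": {
  "increments": [
    [0,0,0.001,0,0,0,0],
    [0,0,0.001,0,0,0,0]
  ]
}}

```text
time: 8.45
tool_pos: [0.5645, -0.1451, 0.0134]
eef_rot: [[0.343, 0.939, -0.0], [0.939, -0.343, 0.0], [0.0, -0.0, -1.0]]
force: [-0.1, 0.7, -0.7]
finger_gap: 0.0009
finger_force: 0.0
```

Run:
```python
from h import *
import cv2
a=robot.read_camera("side");cv2.imwrite("pics/c7.png",a)
p=cv2.imread("pics/c6.png")
s=robot.state();print(s["force"],s["torque"],s["tool_pos"])
# front face profile along the column through the far front corner / near front corner
for c in(260,270,280,290): print(c,a[140:196,c,:].astype(int).sum(1)//3)
```

```text
[-0.51456677 -0.03328154 -0.38444094] [-0.05698364  0.00254789  0.01633796] [ 0.56455464 -0.14509668  0.01337013]
260 [ 66  93  89  67  61  62  65  58  57  58  58  56  63  69  70  70  69  71
  74  74  73  74  74  74  76  76  75  73  74  73  75 103 114 123 121 110
 108 122 130 138 137 134 135 142 105  77  79  80  81  72  73  73  72  73
  69  67]
270 [ 76  63  58  53  80  95  80  66  90 102 105  88  81  88  91  92 150 149
 118 115 119 129 137 155 171 174 162 150 163 170 170 176 187 187 184 181
 183 181 145 105  93  84  79  99  92  75  69  67  69  71  65  65  78 108
 119 114]
280 [ 79  79  80  80  78  83  81  80  65  58  64  75  79  80  79  77  77  77
  74  65 113 167 170 151 141 150 159 153 128  97  99  96  97 101  91  71
  68  71  70  71  66  68 107 122 116 128 183 201 198 199 200 200 197 197
 197 199]
290 [ 81  84  74  60  59  68  74  77  73  73  84 112 123 127 112 142 175 181
 186 127  88  95  97 101  86  72  67  68  70  68  63  73 101 113 111 160
 184 178 179 192 188 178 181 199 205 204 201 197 201 193 198 198 198 201
 200 198]
```

Run:
```python
import cv2
p=cv2.resize(cv2.imread("pics/c6.png"),(100,90),interpolation=cv2.INTER_AREA).astype(int).sum(2)//3
a=cv2.imread("pics/c7.png")[110:200,210:310].astype(int).sum(2)//3
for c in(50,70,80): print(c);print(p[50:85,c]);print(a[50:85,c])
```

```text
50
[ 74  75  75  74  75  75  73  72  72  86 107 119 116 108 109 121 131 135
 132 130 134 127  94  77  80  80  73  70  71  74  77  74  73  70  70]
[ 73  74  74  74  76  76  75  73  74  73  75 103 114 123 121 110 108 122
 130 138 137 134 135 142 105  77  79  80  81  72  73  73  72  73  69]
70
[158 140 141 157 143 113  93  98  97  94  85  73  69  84  92  87  75  72
  70  69  65  74 106 123 120 135 175 198 198 200 201 201 198 196 198]
[113 167 170 151 141 150 159 153 128  97  99  96  97 101  91  71  68  71
  70  71  66  68 107 122 116 128 183 201 198 199 200 200 197 197 197]
80
[ 90  76  69  68  72  72  72  72  71  67  64  74 100 116 156 185 176 173
 181 192 177 174 189 202 204 203 200 198 200 195 198 198 198 200 200]
[ 88  95  97 101  86  72  67  68  70  68  63  73 101 113 111 160 184 178
 179 192 188 178 181 199 205 204 201 197 201 193 198 198 198 201 200]
```

>>> {"fn": "carry_out", "kwargs": {
  "increments": [
    [0,0,0.001,0,0,0,0],
    [0,0,0.001,0,0,0,0]
  ]
}}

```text
time: 8.75
tool_pos: [0.5645, -0.1451, 0.0123]
eef_rot: [[0.343, 0.939, -0.0], [0.939, -0.343, 0.0], [-0.0, -0.0, -1.0]]
force: [-0.4, -0.0, 1.1]
finger_gap: 0.0006
finger_force: 0.0
```

>>> {"fn": "carry_out", "kwargs": {
  "increments": [
    [0,0,0.0005,0,0,0,0],
    [0,0,0.0005,0,0,0,0]
  ]
}}

```text
time: 9.0
tool_pos: [0.5645, -0.1451, 0.0119]
eef_rot: [[0.343, 0.939, -0.0], [0.939, -0.343, -0.0], [-0.0, -0.0, -1.0]]
force: [-0.5, -0.0, -0.6]
finger_gap: 0.0008
finger_force: 0.0
```

```bash
cat > m.py <<'E'
from h import *
a=np.array([robot.read_camera("side") for _ in range(3)]).mean(0)[110:200,210:310].sum(2)/3
s=robot.state();print(s["force"].round(1),s["tool_pos"])
for c in(70,75,80): print(c,a[48:75,c].astype(int))
E
python3 m.py
```

```text
[-0.2 -0.4  0.6] [ 0.5645681  -0.14509495  0.01191166]
70 [ 77  71  66 162 177 167 149 139 154 160 157 127  98  91  93  95 103  94
  77  70  70  70  66  70 107 122 113]
75 [126  88  87 119 178 161 117  94  93  95  98 101  86  73  69  69  70  66
  77 105 116 108 143 204 210 204 201]
80 [184 164 111  90  97 100  98  84  71  69  67  67  65  73 100 111 159 174
 184 179 172 190 195 181 180 200 204]
```

>>> {"fn": "carry_out", "kwargs": {
  "increments": [
    [0,0,0.0005,0,0,0,0],
    [0,0,0.001,0,0,0,0],
    [0,0,0.001,0,0,0,0]
  ]
}}

```text
time: 9.52
tool_pos: [0.5645, -0.1451, 0.0109]
eef_rot: [[0.343, 0.939, -0.0], [0.939, -0.343, 0.0], [0.0, -0.0, -1.0]]
force: [-0.4, 0.1, 0.5]
finger_gap: 0.0006
finger_force: 0.2
```

```bash
python3 m.py
```

```text
[0.3 0.  0. ] [ 0.56451846 -0.14507967  0.01088867]
70 [ 77  74  62 129 172 173 157 146 146 159 162 148 116 101  95  93 104 102
  86  70  67  68  66  70 108 122 113]
75 [138  96  88  91 157 182 154 111  93  94  98  99  91  78  70  69  69  65
  78 104 115 109 143 204 209 204 201]
80 [180 190 137  91  94  97 102  90  75  75  71  68  65  74 103 112 158 188
 188 178 171 191 195 181 180 201 206]
```

>>> {"fn": "carry_out", "kwargs": {
  "increments": [
    [0,0,0.0005,0,0,0,0],
    [0,0,0.001,0,0,0,0],
    [0,0,0.001,0,0,0,0]
  ]
}}

```text
time: 10.05
tool_pos: [0.5646, -0.1451, 0.0107]
eef_rot: [[0.343, 0.939, 0.0], [0.939, -0.343, -0.0], [-0.0, 0.0, -1.0]]
force: [-5.6, 2.2, 17.2]
finger_gap: 0.0006
finger_force: 8.3
```

```bash
python3 m.py
python3 - <<'E'
from h import *
import cv2
a=robot.read_camera("side")
cv2.imwrite("pics/c8.png",cv2.resize(a[110:200,210:310],(600,540),interpolation=cv2.INTER_CUBIC))
E
```

```text
[-4.6  2.3 16.7] [ 0.5645758  -0.14507374  0.0107211 ]
70 [ 77  73  64 110 168 175 158 146 146 159 161 148 117 101  94  93 103 104
  88  71  67  69  66  70 107 123 113]
75 [150 103  88  91 156 182 155 111  92  94  96 100  92  79  70  69  69  65
  79 105 115 108 143 203 210 203 201]
80 [180 190 138  92  95  97 100  91  76  68  69  68  65  74 103 112 157 188
 188 178 172 190 195 180 180 201 206]
```

View pics/c8.png

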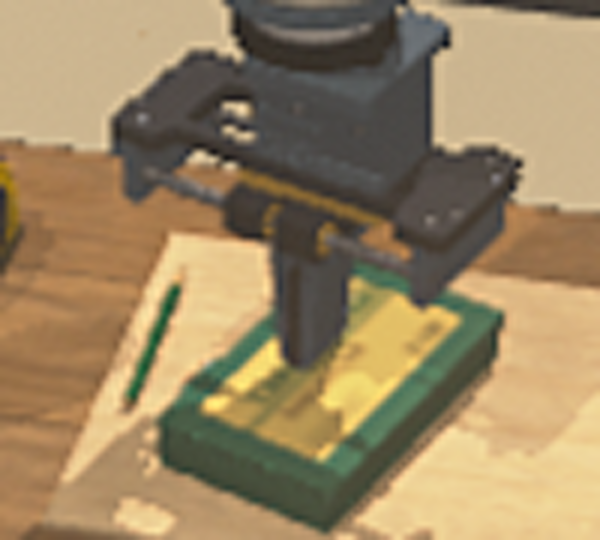

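The force jumped to 17 N, the lid edge has stopped moving, and the picture shows the lid flush with the base with the tin in place. I'll withdraw straight up.

>>> {"fn": "carry_out", "kwargs": {
  "increments": [
    [0,0,-0.002,0,0,0,0],
    [0,0,-0.01,0,0,0,0],
    [0,0,-0.03,0,0,0,0],
    [0,0,-0.06,0,0,0,0],
    [0,0,-0.1,0,0,0,0],
    [0,0,-0.14,0,0,0,0],
    [0,0,-0.15,0,0,0,0],
    [0,0,-0.15,0,0,0,0],
    [0,0,-0.15,0,0,0,0]
  ]
}}

```text
time: 11.38
tool_pos: [0.5639, -0.1448, 0.1587]
eef_rot: [[0.343, 0.939, -0.002], [0.939, -0.343, 0.001], [-0.0, -0.002, -1.0]]
force: [-0.2, -0.4, 0.2]
finger_gap: 0.0004
finger_force: 0.0
```

```bash
python3 m.py
```

```text
[-0.1 -0.4  0. ] [ 0.56402474 -0.1449189   0.15886807]
70 [ 88  93 153 175 173 169 169 165 164 176 179 167 127 102 102 106 106 103
  88  74  71  73  69  73 107 122 113]
75 [152  95  90  92 155 184 168 124 102 103 106 109  99  81  73  73  72  70
  81 105 113 106 159 203 206 202 199]
80 [178 188 137  93  95 100 103  94  80  78  74  71  67  77 102 109 174 201
 205 196 191 190 189 192 202 202 201]
```

The lid edge is in the same place after withdrawing, so it has stayed shut.

```bash
python3 -c "
from rig import robot
print(robot.job_done())"
```

```text
the job is handed in; nothing more can be done
None
```

The lid of the tin on the board is fully shut and stayed shut after I withdrew; the press peaked at about 17 N at the stop, nothing else was approached, and the job was handed in at about 11.5 s.

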